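Seat a junction box with the spring pusher and leave the pusher on its middle catch

TASK

Without gripping anything, push the box-seating fixture's spring-loaded slide with your fingertips until the open steel junction box in front of it is fully home against the end stop, without ramming it hard, then let the slide spring back by itself and settle on its middle catch, and move clear. Only the slide may push the box: do not touch the box with the fingers or lift it, and leave the loose parts around the fixture where they are.

Things in the scene. Friction and masses are not known exactly. Their poses are not given: they have to be found in the camera images.
- fixture: Box-seating fixture, screwed to the bench: dark steel deck 150 (its x) x 330 (its y) x 12 mm thick; origin at the centre of the deck's underside, on the bench. The slide is pushed along the fixture's +y. Aluminium guide bars 12 mm wide, tops 34 mm above the bench, inner faces at x = -55 mm (y -150 to +137) and x = +55 mm (y 0 to +137).
- end_stop (a point): Middle of the end stop's face, 32 mm above the bench, at fixture (0, 139) mm: an aluminium bar 134 mm long across the deck's +y end, top 52 mm above the bench.
- stop_pin (a point): Mouth of the spring plunger, 32 mm above the bench, at fixture (76, -81) mm: a grey block 56 mm high on an ear of the deck at its +x side; from it a 10 mm steel stop pin points to -x, and its black knob reaches x = 140 mm.
- slide_front (a point): Centre of the slide's front face, 37 mm above the bench, at fixture y = -40 mm at the start. The slide is an aluminium block 92 (x) x 92 (y) x 46 mm high, top 60 mm above the bench, with a black rubber facing on its rear (-y) face and a small bevelled steel lug on its +x side.
- push_face (a point): Centre of the slide's flat rear rubber face (92 mm wide, 46 mm high; this point lies 40 mm above the bench, at fixture y = -132 mm at the start), the place to push, along the fixture's +y; it moves with the slide. The deck runs on 33 mm behind it; the space there, and for 60 mm past the deck's end, is clear.
- slide (a joint): Travel of the spring slide along fixture +y, m. 0 = rearmost, as at the start; hard stop 0.078; the box is home at about 0.077. The spring pushes back with 5.5 N at 0, 10 N at 0.078; the stop pin adds 3 to 5 N between 0.010 and 0.040. Past 0.040 the pin snaps out behind the lug; let go after that, the slide returns to 0.040 (middle catch) and stays; let go earlier, it returns to 0.
- plunger (a joint): Stop pin of the spring plunger, in m: 0 = pin fully out (in the slide's way), up to 0.012 when the passing lug pushes it back towards the fixture's +x. It works by itself and need not be touched.
- box: Loose open-topped galvanised junction box, 102 x 102 x 54 mm high, walls 3 mm, about 0.4 kg, open side up, lying on the deck between the guides in front of the slide; origin at the centre of its underside, 12 mm above the bench. Home = its front wall against the end stop, origin at fixture y = +88 mm; it starts 25 to 62 mm short of that, almost square to the guides.
- device_box: Bystander: loose narrow steel box 54 x 102 x 48 mm high, on the bench beyond the fixture; origin at the underside's centre.
- spare_box: Bystander: another loose steel box 102 x 102 x 54 mm, on the bench well to the left of the fixture, not in it; origin at the underside's centre.
- coupling: Bystander: upright steel conduit coupling, 34 mm diameter, 50 mm high, on the bench at the robot's side of the fixture; origin at the underside's centre.
- bushing: Bystander: grey plastic ring 42 mm diameter, 12 mm high, on the bench at the robot's side of the fixture; origin at the underside's centre.
- screwdriver: Bystander: screwdriver lying on the bench to the right; origin under its middle.
- screw_jar: Bystander: clear jar of 68 mm diameter, 85 mm high, on the bench to the right; origin at the underside's centre.
- cover_plate: Bystander: flat steel cover plate 105 x 105 x 6 mm on the bench to the left; origin at the underside's centre.
Things that resemble listed ones, but are neither listed nor needed, are in the scene too. What is shaped like the box but red is not meant.

How it is judged:
On the way, in this order (a step that is already met when the one before it is completed fails the run):
1. the slide is pushed forward until the box is home against the end stop (value of joint slide above 0.068 m and y of box in the frame of fixture above 0.083 m and z of box in the frame of fixture below 0.016 m and angle between box's own z axis and vertical below 0.06 rad), for 0.05 s.
2. the slide, let go, has sprung back onto its middle catch (value of joint slide between 0.036 and 0.044 m and contact force between the fingers and slide below 0.5 N), for 0.3 s.
At the end, for the whole second after the job is handed in: The slide rests on its middle catch (travel 0.036 to 0.044 m) at rest and untouched; the box stands flat on the deck, still, within 5 mm of the end stop (origin at fixture y above 83 mm) and square to the guides within 0.06 rad (value of joint slide between 0.036 and 0.044 m and velocity of joint slide between -0.01 and 0.01 m/s and y of box in the frame of fixture above 0.083 m and z of box in the frame of fixture below 0.016 m and angle between box's own z axis and vertical below 0.06 rad and angle between the x axis of box and the x axis of fixture, either way round below 0.06 rad and linear speed of box below 0.01 m/s).
It fails at once if the slide is rammed or gripped hard (fingers over 50 N on it) (contact force between the fingers and slide above 50 N).
It fails at once if the fingers touch or push the box (contact force between the fingers and box above 1 N).
It fails at once if the box is lifted or tipped (z of box in the frame of fixture above 0.022 m or angle between box's own z axis and vertical above 0.15 rad).
It fails at once if a loose part around the fixture is moved more than 15 mm or lifted (distance of any of device_box, spare_box, coupling, bushing, screwdriver, screw_jar, cover_plate from where it was at the start of the episode above 0.015 m).
It also fails if it takes over 43 s, if anything falls off the work surface, if the arm or the gripper's body presses on something with over 40 N, if the wrist force passes 120 N, or if a joint passes its speed limit or range.

ROBOT

A 6-joint arm with a two-finger parallel gripper is mounted at the origin on the work surface. World frame = base frame: x ahead of the robot, y to its left, z up, the work surface at z = 0. Lengths are in m, angles in rad, forces in N, time in s.
With the tool pointing down it reaches from about 0.375 to 0.9 m from the base axis. Payload 3.1 kg.
Tool frame: the origin (TCP) lies midway between the tips of the shut fingers; the grasp point (between the pads) lies 19 mm behind it; z points along the fingers, x is the direction in which the jaws open and shut, and the axes are right-handed (so a half turn about z gives the same grasp; the last joint's range is limited). The gripper opens to 87 mm and grips with 3 to 60 N. Pads are 19 mm wide; open, the fingers measure 117 mm over their backs; the gripper's body (75 mm by 190 mm) begins 51 mm behind the grasp point.
Start: joints at [-1.45, 0.527, 1.433, -0, 1.181, -0.178], TCP at [0.185, -0.597, 0.184] pointing down, gripper open.
Joint ranges: [-3.08, 3.08], [-0.75, 2.2], [0.22, 2.44], [-1.43, 4.57], [0, 2.65], [-2.85, 2.85]. Speed limits (rad/s): [2.79, 2.79, 3.14, 3.14, 3.14, 3.14].

INTERFACE

Orientations are given as a unit quaternion [x, y, z, w].
In Python, from rig import * gives the robot as it stands.
- The arm moves only by the tool drive_tool, never from a script. Its argument "plan" is a list of rows, each an object with "offset": the shift along the tool's x, y, z in cm, a list of three; "delta_rot": the turn, a rotation vector about the tool's x, y, z in degrees, a list of three; "jaw": the finger opening in cm, from 0 to 8.7. In form: [{"offset": [dx, dy, dz], "delta_rot": [wx, wy, wz], "jaw": jaw}, ...]. A call has exactly 8 rows; each row is the pose to reach, as a shift and turn from the pose commanded when the call began, along the tool's axes at that moment; what a row does not reach only later rows make up. A row lasts 1/12 s, in which the tool goes at most 41.7 mm and 7.16 degrees, less where a joint would pass 70% of its speed; a pose out of reach is approached as far as the arm can. A call with a gripper value outside its range is refused whole. The fingers move at their own pace and stop on an object; "squeeze" is the grip in N (left out, the last holds). Time passes only in rows, so rows that repeat a pose let the fingers close, or fill a call up. It gives the time, the measured TCP pose, the force and the opening at its end, in the units of the state.
- get_obs(): the state, without advancing time (a new reading comes with each control period).
- camera(name): name is "side" or "top"; returns the picture (480x640x3 uint8, red, green, blue); there is no depth.
- calibration(name): a dict with "K" (3x3 intrinsics, pixels), "pose" (4x4, takes a point from camera to world coordinates). Camera axes: x right, y down, z forward; pixel columns grow to the right and rows downward; lengths in m; the calibration is good to about 2 mm. A picture is of the moment at which its call begins. calibration takes no time and is no camera call.
- hand_in(): hands the job in, once; it reports no verdict.
The state is a dict: "time": time; "q": joint angles; "joint_velocities": joint speeds; "joint_torque": joint torques, N m; "position": TCP position; "tool_rot": TCP orientation; "ft_force": force on the tool from outside, world axes, zero at the start; "moment": the same for the moment, N m; "grip_width": finger opening in m.
Only numpy, scipy, OpenCV 4.12 (cv2) and the standard library are available. Lean on these libraries where they do the work, as an engineer would, in place of code of your own. Each camera call takes 0.05 s, during which the arm holds its last target.

## Working session

There is one attempt and no reset: what is moved stays moved. The work goes in short steps, Python scripts to look and compute and a tool call to move; the robot and the scene stay as the last step left them, time stands still between calls to the robot, and variables do not carry over. Pictures are saved under pics/ and viewed, and the job is handed in when it is done.

Besides the shell and the picture viewer there is one more tool, called after ">>>" as name([rows], argument=value, ...), one row to a line, values as JSON. drive_tool: Moves the arm, as the interface text tells. Its arguments: {"type":"object","properties":{"plan":{"type":"array","items":{"type":"object","properties":{"offset":{"type":"array","items":{"type":"number"}},"delta_rot":{"type":"array","items":{"type":"number"}},"jaw":{"type":"number"}}}},"squeeze":{"type":"number"}},"required":["plan"]}

```bash
mkdir -p pics
cat > h.py <<'E'
from rig import *
import numpy as np, cv2
from scipy.spatial.transform import Rotation as R
def snap(n,f):
    im=camera(n); cv2.imwrite(f'pics/{f}.png',im[:,:,::-1]); return im
def ray(n,u,v,z):
    c=calibration(n);K=np.array(c['K']);P=np.array(c['pose'])
    d=P[:3,:3]@np.linalg.inv(K)@[u,v,1];o=P[:3,3]
    return o+d*(z-o[2])/d[2]
def proj(n,p):
    c=calibration(n);K=np.array(c['K']);P=np.array(c['pose'])
    q=K@(P[:3,:3].T@(np.array(p)-P[:3,3]));return q[:2]/q[2]
E
python3 - <<'E'
from h import *
snap('top','t0');snap('side','s0');print(get_obs())
for n in('top','side'):print(calibration(n))
E
```

```text
{'time': 0.1, 'q': array([-1.44949654e+00,  5.28376881e-01,  1.43379444e+00, -1.64701366e-06,
        1.18140460e+00, -1.78520133e-01]), 'joint_velocities': array([ 0.00141905, -0.00165293, -0.00299561,  0.00092637,  0.00131372,
        0.00050958]), 'joint_torque': array([ 1.61731332e-04, -4.40984488e+01, -1.77150536e+01,  6.34357240e-02,
        5.33721631e-02, -3.58651528e-05]), 'position': array([ 0.1845162 , -0.5963588 ,  0.18266086]), 'tool_rot': array([ 8.04781801e-01, -5.93569937e-01, -6.81400778e-04, -7.20441231e-04]), 'ft_force': array([ 1.24446623, -0.21781072,  0.23714525]), 'moment': array([-0.01292003, -0.00864048,  0.04482039]), 'grip_width': 0.08720541525345535}
{'K': array([[447.96453381,   0.        , 314.37974141],
       [  0.        , 447.96453381, 235.4406492 ],
       [  0.        ,   0.        ,   1.        ]]), 'pose': array([[-0.00682809, -0.98499389,  0.17245409,  0.38970634],
       [-0.99997123,  0.00615576, -0.00443311, -0.00212124],
       [ 0.003305  , -0.1724794 , -0.98500758,  1.02932091],
       [ 0.        ,  0.        ,  0.        ,  1.        ]])}
{'K': array([[543.72231657,   0.        , 326.30962766],
       [  0.        , 543.72231657, 239.46443992],
       [  0.        ,   0.        ,   1.        ]]), 'pose': array([[-0.86683919, -0.32057991,  0.38186168,  0.03290876],
       [-0.49855545,  0.56604853, -0.65652991,  0.87564225],
       [-0.00568194, -0.75948508, -0.65049991,  0.92154841],
       [ 0.        ,  0.        ,  0.        ,  1.        ]])}
```

View pics/t0.png

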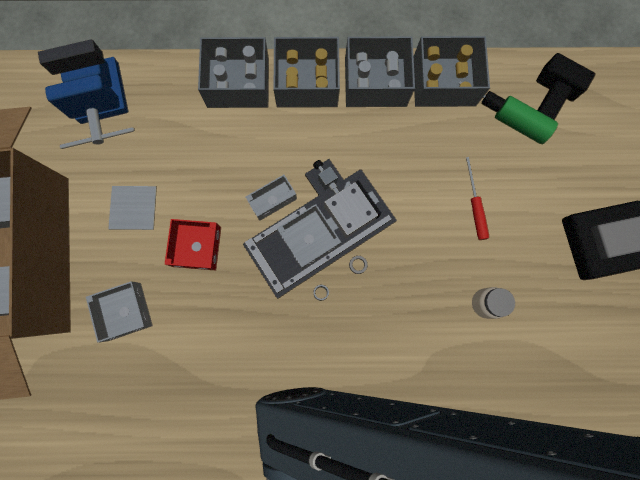

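View pics/s0.png

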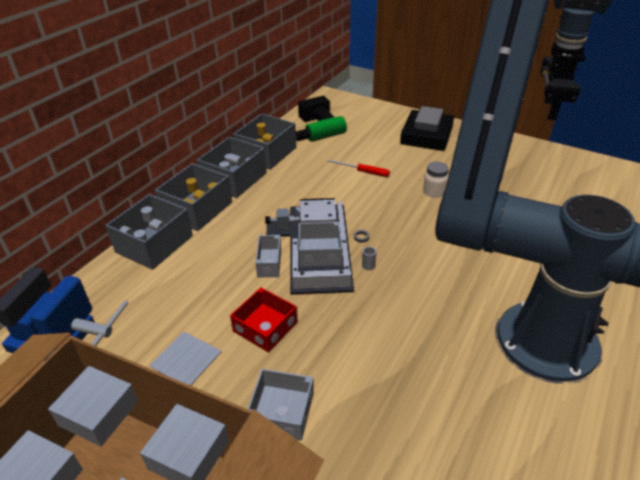

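The top view shows the fixture at about (320,230). The slide is the bright block at (352,207), the box is at (308,238) and the end stop is at the lower left, near (262,268). I'll enlarge it to confirm.

Run:
```python
import cv2
a=cv2.imread('pics/t0.png')[150:305,235:405];cv2.imwrite('pics/t0c.png',cv2.resize(a,None,fx=3.8,fy=3.8,interpolation=cv2.INTER_CUBIC)[:600])
a=cv2.imread('pics/s0.png')[185:305,240:390];cv2.imwrite('pics/s0c.png',cv2.resize(a,None,fx=5,fy=5,interpolation=cv2.INTER_CUBIC))
```

```text
(no output)
```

View pics/t0c.png

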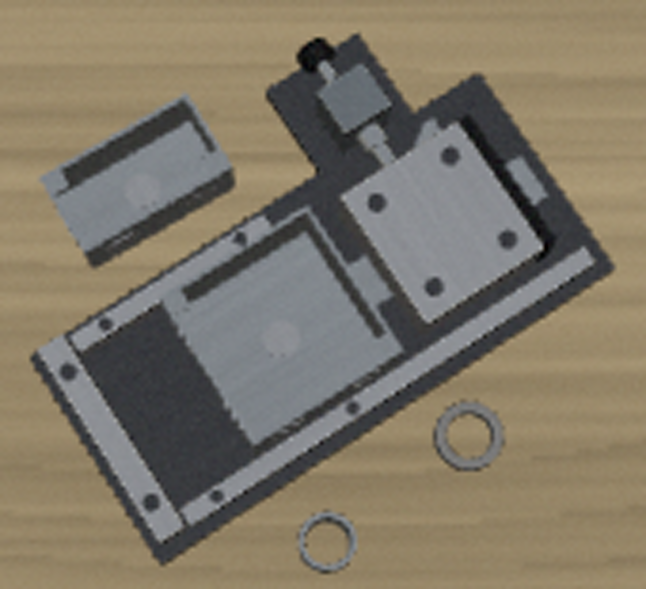

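View pics/s0c.png

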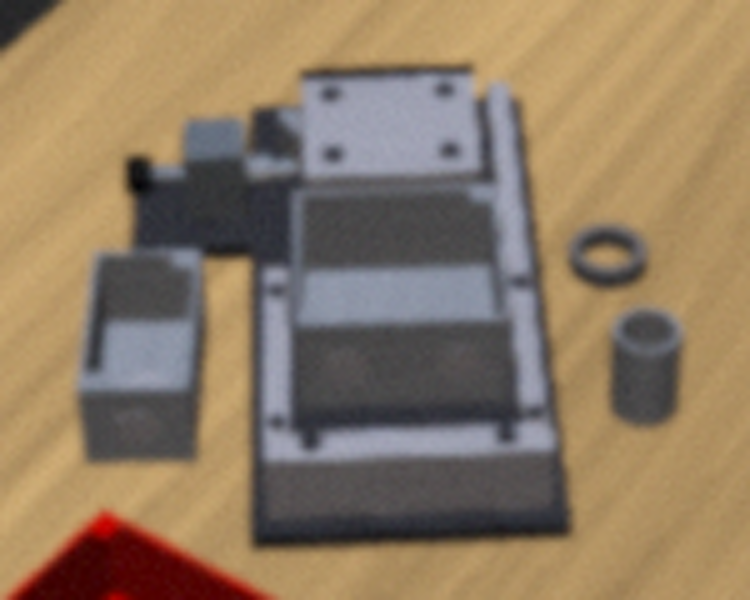

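```bash
cat >> h.py <<'E'
def fit(px,loc,zs,cam='top'):
    W=np.array([ray(cam,u,v,z)[:2] for (u,v),z in zip(px,zs)]);L=np.array(loc)
    cw,cl=W.mean(0),L.mean(0);A=W-cw;B=L-cl
    th=np.arctan2((B[:,0]*A[:,1]-B[:,1]*A[:,0]).sum(),(A*B).sum())
    Rm=np.array([[np.cos(th),-np.sin(th)],[np.sin(th),np.cos(th)]])
    t=cw-Rm@cl
    print('theta deg',np.degrees(th),'t',t,'res mm',((W-(L@Rm.T+t))*1000).round(1).tolist())
    return th,Rm,t
E
python3 - <<'E'
from h import *
c=lambda x,y:(x/3.8+235,y/3.8+150)
px=[c(35,357),c(160,562),c(612,268),c(480,75)]
th,Rm,t=fit(px,[(.075,.165),(-.075,.165),(-.075,-.165),(.075,-.165)],[.012]*4)
# slide top corners z .06
for p in[(342,197),(432,324),(548,247),(462,122)]:
    w=ray('top',*c(*p),.06)[:2];print('slide',(Rm.T@(w-t)*1000).round(1))
for p in[(68,372),(150,502),(46,343),(165,541)]:
    w=ray('top',*c(*p),.052)[:2];print('stop',(Rm.T@(w-t)*1000).round(1))
# box top rim corners
for p in[(165,300),(255,445),(402,350),(308,212)]:
    w=ray('top',*c(*p),.066)[:2];print('box',(Rm.T@(w-t)*1000).round(1))
for n,p,z in[('coup',(327,542),.05),('bush',(468,436),.012),('dev',(140,185),.048),('plunger',(360,100),.056)]:
    w=ray('top',*c(*p),z)[:2];print(n,w,(Rm.T@(w-t)*1000).round(1))
pf=Rm@[0,-.132]+t;print('push_face',pf, 'pushdir',Rm@[0,1])
print(get_obs()['position'],R.from_quat(get_obs()['tool_rot']).as_matrix().round(3))
for l,z in[((.075,.165),.012),((-.075,.165),.012),((-.046,-.132),.06),((-.046,-.04),.06),((.046,-.132),.06)]:
    w=np.r_[Rm@l+t,z];u=(proj('side',w));print('side pred crop',((u-[240,185])*5).round())
E
```

```text
theta deg 32.59647657833649 t [ 0.57536584 -0.02065232] res mm [[-0.7, -4.2], [2.4, 0.2], [0.7, 3.6], [-2.4, 0.4]]
slide [ 45.  -40.7]
slide [-46.5 -42.9]
slide [ -45.4 -125. ]
slide [  44.6 -125.1]
stop [ 45.7 148.6]
stop [-43.9 148.7]
stop [ 67.1 150.4]
stop [-67.3 153.3]
box [48.2 79.3]
box [-50.4  81.1]
box [-50.3 -19.1]
box [ 47.1 -18.2]
coup [ 0.43502619 -0.02015476] [-118.   76.]
bush [ 0.49937838 -0.10605771] [-110.  -31.]
dev [0.64628395 0.08883638] [118.7  54. ]
plunger [ 0.69544681 -0.04210756] [ 89.6 -82.8]
push_face [ 0.64647675 -0.13186041] pushdir [-0.53871898  0.84248553]
[ 0.1845162  -0.5963588   0.18266086] [[ 0.295 -0.955 -0.   ]
 [-0.955 -0.295  0.002]
 [-0.002 -0.    -1.   ]]
side pred crop [247. 530.]
side pred crop [570. 518.]
side pred crop [471.  59.]
side pred crop [482. 166.]
side pred crop [300.  65.]
```

The views agree on the layout. Fixture yaw is about 32.6° with its centre at (0.575, -0.021). The push face is at (0.646, -0.132), pushed along (-0.539, 0.842). The box needs about 57 mm of travel. The red box at (193,245) is the decoy, and the grey box at (118,312) is the spare. The box I want is the galvanised one lying on the deck in front of the slide.

Next I'll move with the jaws shut to a spot behind the push face.

>>> drive_tool([
  {"offset":[-1,-2.2,0],"delta_rot":[0,0,-4],"jaw":0},
  {"offset":[-2.2,-5,0],"delta_rot":[0,0,-9],"jaw":0},
  {"offset":[-3.4,-7.6,0],"delta_rot":[0,0,-14],"jaw":0},
  {"offset":[-4.6,-10.2,0],"delta_rot":[0,0,-19],"jaw":0},
  {"offset":[-5.8,-12.8,0],"delta_rot":[0,0,-24],"jaw":0},
  {"offset":[-7,-15.4,0],"delta_rot":[0,0,-29],"jaw":0},
  {"offset":[-8,-17.8,0],"delta_rot":[0,0,-33],"jaw":0},
  {"offset":[-9,-20,0],"delta_rot":[0,0,-37],"jaw":0},
], squeeze=10)

```text
time: 0.77
position: [0.35, -0.4504, 0.1831]
tool_rot: [0.952, -0.306, -0.0, -0.0]
ft_force: [1.2, 0.5, 0.3]
grip_width: 0.0418
```

```bash
cat >> h.py <<'E'
TH=np.radians(32.6);F=np.array([[np.cos(TH),-np.sin(TH)],[np.sin(TH),np.cos(TH)]]);T0=np.array([.5754,-.0207])
def go(fx,fy,z):
    o=get_obs();M=R.from_quat(o['tool_rot']).as_matrix()
    w=np.r_[F@[fx,fy]+T0,z];Rg=np.c_[np.r_[F[:,0],0],np.r_[-F[:,1],0],[0,0,-1]]
    print('t',o['time'],'pos',o['position'].round(4),'fix',(F.T@(o['position'][:2]-T0)*1000).round(1),'F',o['ft_force'].round(1),'grip',round(o['grip_width'],4),'vmax',abs(o['joint_velocities']).max().round(3))
    print('q',o['q'].round(2),'offset cm',(M.T@(w-o['position'])*100).round(2),'rot deg',np.degrees(R.from_matrix(M.T@Rg).as_rotvec()).round(2))
E
python3 -c "
from h import *
go(0,-.175,.184)"
```

```text
t 0.7667 pos [ 0.35   -0.4504  0.1831] fix [-421.4 -240.6] F [1.2 0.5 0.3] grip 0.0418 vmax 0.491
q [-1.11  0.45  1.57  0.    1.12 -0.48] offset cm [  9.55 -41.56  -0.06] rot deg [-7.00e-02  2.00e-02 -6.82e+01]
```

>>> drive_tool([
  {"offset":[0.6,-2.5,0],"delta_rot":[0,0,-4],"jaw":0},
  {"offset":[1.2,-5.2,0],"delta_rot":[0,0,-9],"jaw":0},
  {"offset":[1.8,-8,0],"delta_rot":[0,0,-13],"jaw":0},
  {"offset":[2.4,-10.8,0],"delta_rot":[0,0,-18],"jaw":0},
  {"offset":[3,-13.5,0],"delta_rot":[0,0,-22],"jaw":0},
  {"offset":[3.6,-16,0],"delta_rot":[0,0,-27],"jaw":0},
  {"offset":[4.2,-18.5,0],"delta_rot":[0,0,-31],"jaw":0},
  {"offset":[4.6,-20,0],"delta_rot":[0,0,-34],"jaw":0},
])

```text
time: 1.43
position: [0.5049, -0.3145, 0.1831]
tool_rot: [1.0, -0.013, -0.0, -0.001]
ft_force: [-0.1, -0.5, 0.4]
grip_width: 0.001
```

```bash
python3 -c "
from h import *
go(0,-.175,.184)"
```

```text
t 1.4333 pos [ 0.5049 -0.3145  0.1831] fix [-217.7 -209.5] F [-0.1 -0.5  0.4] grip 0.001 vmax 0.308
q [-0.75  0.49  1.51  0.    1.14 -0.72] offset cm [ 16.08 -15.07  -0.07] rot deg [-8.000e-02 -1.000e-02 -3.414e+01]
```

>>> drive_tool([
  {"offset":[2,-1.9,0],"delta_rot":[0,0,-4],"jaw":0},
  {"offset":[4.2,-4,0],"delta_rot":[0,0,-9],"jaw":0},
  {"offset":[6.5,-6.2,0],"delta_rot":[0,0,-14],"jaw":0},
  {"offset":[9,-8.5,0],"delta_rot":[0,0,-19],"jaw":0},
  {"offset":[11.5,-10.8,0],"delta_rot":[0,0,-24],"jaw":0},
  {"offset":[13.7,-12.8,0],"delta_rot":[0,0,-29],"jaw":0},
  {"offset":[15,-14,0],"delta_rot":[0,0,-32],"jaw":0},
  {"offset":[15.8,-14.8,0],"delta_rot":[0,0,-33.6],"jaw":0},
])

```text
time: 2.1
position: [0.6674, -0.1717, 0.1828]
tool_rot: [0.961, 0.276, -0.0, -0.0]
ft_force: [-0.1, -0.5, 0.4]
grip_width: 0.0003
```

```bash
python3 -c "
from h import *
snap('top','t1');snap('side','s1')
go(0,-.175,.03)"
```

```text
t 2.2 pos [ 0.6667 -0.1724  0.1828] fix [  -4.8 -176.9] F [-0.6  0.1 -0.2] grip 0.0003 vmax 0.042
q [-0.41  0.62  1.26  0.    1.27 -0.97] offset cm [ 0.48 -0.19 15.28] rot deg [-0.04  0.02 -0.71]
```

View pics/t1.png

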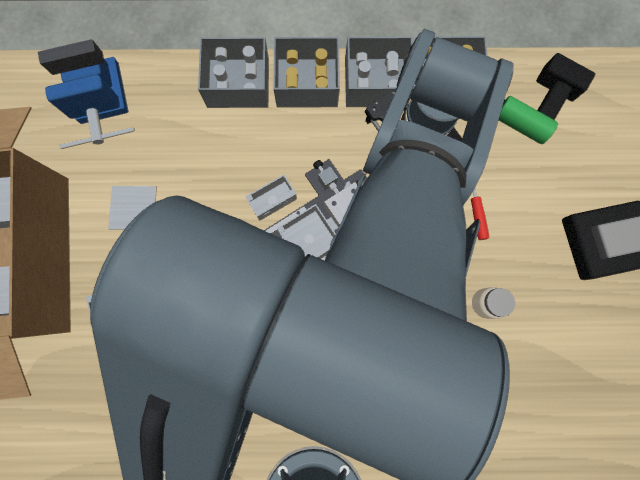

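View pics/s1.png

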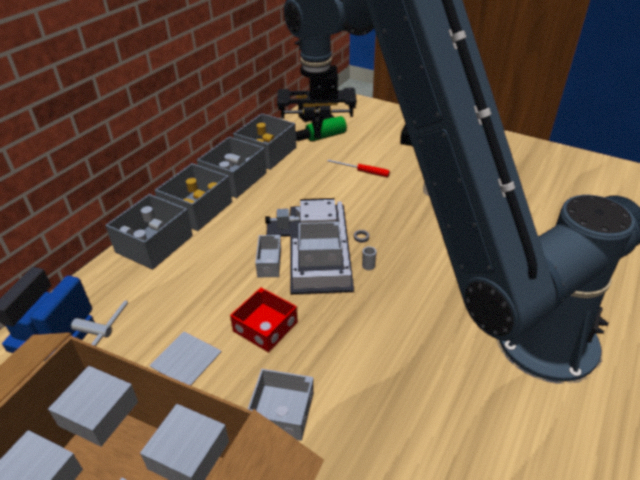

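The side view shows the gripper above and behind the slide at about (318,110). The fixture is untouched. Next I'll descend behind the slide.

>>> drive_tool([
  {"offset":[0.2,-0.1,1.5],"delta_rot":[0,0,-0.3],"jaw":0},
  {"offset":[0.3,-0.1,4],"delta_rot":[0,0,-0.5],"jaw":0},
  {"offset":[0.5,0,6.5],"delta_rot":[0,0,-0.7],"jaw":0},
  {"offset":[0.5,0,9],"delta_rot":[0,0,-0.7],"jaw":0},
  {"offset":[0.5,0,11.5],"delta_rot":[0,0,-0.7],"jaw":0},
  {"offset":[0.5,0,13.5],"delta_rot":[0,0,-0.7],"jaw":0},
  {"offset":[0.5,0,14.7],"delta_rot":[0,0,-0.7],"jaw":0},
  {"offset":[0.5,0,15.2],"delta_rot":[0,0,-0.7],"jaw":0},
])

```text
time: 2.87
position: [0.6678, -0.1719, 0.0291]
tool_rot: [0.96, 0.279, -0.002, -0.001]
ft_force: [0.1, 1.0, -0.6]
grip_width: 0.0004
```

```bash
python3 -c "
from h import *
im=snap('side','s2')
cv2.imwrite('pics/s2c.png',cv2.resize(im[120:310,230:400,::-1],None,fx=3,fy=3,interpolation=cv2.INTER_CUBIC))
go(0,-.142,.03)"
```

```text
t 2.9167 pos [ 0.6684 -0.1718  0.0295] fix [  -3.1 -177.4] F [ 0.1  0.3 -0.8] grip 0.0002 vmax 0.031
q [-0.41  0.79  1.36 -0.    0.99 -0.98] offset cm [ 0.3  -3.54 -0.04] rot deg [-0.18  0.14 -0.23]
```

View pics/s2c.png

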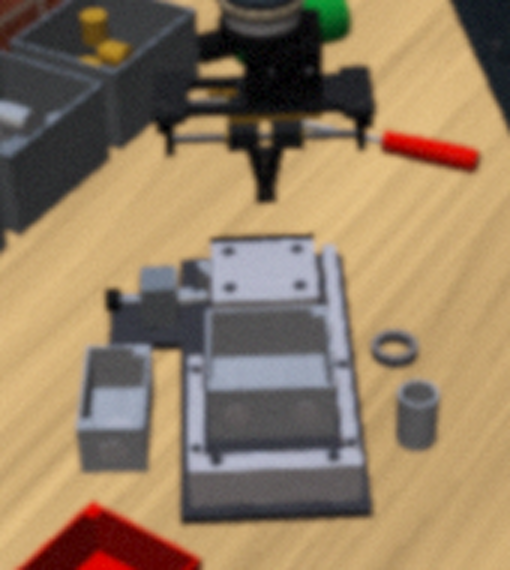

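```bash
python3 -c "
from h import *
for p in ([.668,-.172,.03],[.668,-.172,.06],[.668,-.172,.10]):print((proj('side',p)-[230,120])*3)
print(ray('side',230+265/3,120+200/3,.03))"
```

```text
[263.92748515 229.33218587]
[263.41368898 202.71222954]
[262.70733065 166.11556193]
[ 0.69106824 -0.21304841  0.03      ]
```

```bash
python3 -c "
from h import *
a=cv2.imread('pics/s1.png')[80:150,270:370];b=cv2.imread('pics/s2.png')[140:210,270:370]
cv2.imwrite('pics/cmp.png',np.vstack([cv2.resize(x,None,fx=4.2,fy=4.2,interpolation=cv2.INTER_CUBIC) for x in(a,b)]))
print((proj('side',[.6667,-.1724,.1828])-[270,80])*4.2,(proj('side',[.6684,-.1718,.0295])-[270,140])*4.2+[0,294])"
```

```text
[199.76800344 288.74482547] [200.83590656 531.65788079]
```

View pics/cmp.png

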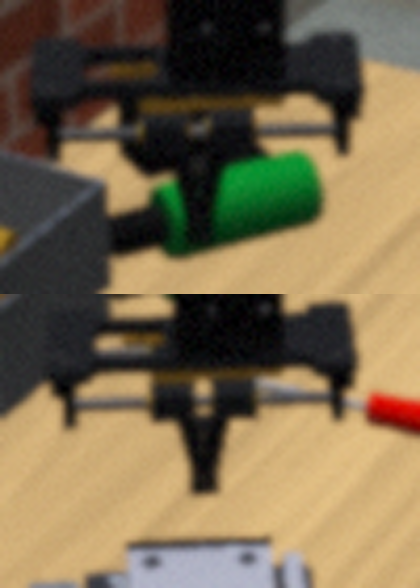

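```bash
python3 -c "
from h import *
a=cv2.imread('pics/s0.png')[0:150,490:640]
cv2.imwrite('pics/s0g.png',cv2.resize(a,None,fx=4,fy=4,interpolation=cv2.INTER_CUBIC))
p=np.array([.1845,-.5964,.1827]);M=R.from_quat([.80478,-.59357,-.00068,-.00072]).as_matrix()
for dx in(-.0436,0,.0436):print((proj('side',p+M@[dx,0,0])-[490,0])*4)
for d in ([0,0,-.03],[0,.03,0],[.03,0,0]):print((proj('side',p+M@d)-[490,0])*4)
c=calibration('side')['pose'];print(get_obs()['position'])"
```

```text
[227.05542457 525.04741813]
[221.99884975 494.39491463]
[217.1548987  465.03131732]
[233.27690023 454.90809111]
[267.42579354 498.87531768]
[218.64385352 474.05722805]
[ 0.66835027 -0.17182232  0.02945971]
```

View pics/s0g.png

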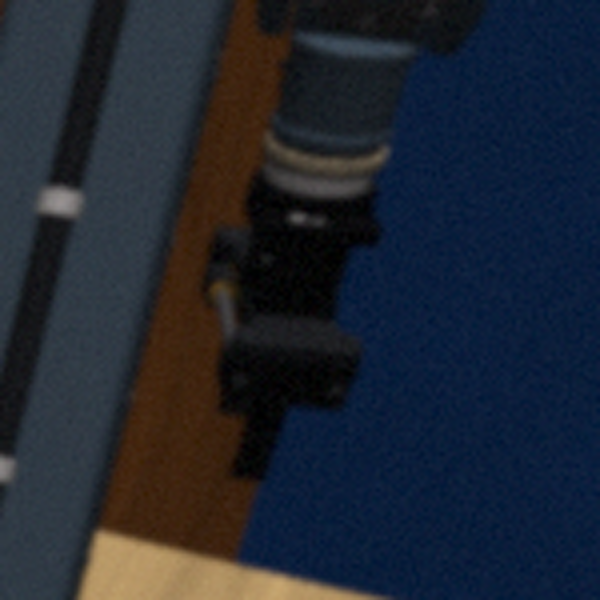

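```bash
python3 -c "
from h import *
print('base',proj('side',[0,0,0]),proj('side',[0,0,.02]))
for n,u,v,z in [('jarlid',499,302,.085),('coupling',321,293,.05),('sd tip',467,158,.005),('sd end',484,238,.01),('coverpl c',133,207,.006),('bush',358.5,264.5,.012),('spare c',118,312,.003)]:
  p=ray('top',u,v,z);print(n,p.round(3),proj('side',p).round(1))
"
```

```text
base [546.42156342 339.99024152] [548.86056647 333.93933178]
jarlid [ 0.411 -0.391  0.085] [436.5 166.9]
coupling [ 0.434 -0.02   0.05 ] [369.4 250.4]
sd tip [ 0.755 -0.374  0.005] [327.  161.5]
sd end [ 0.56  -0.399  0.01 ] [387.6 173.5]
coverpl c [0.639 0.418 0.006] [185.6 356. ]
bush [ 0.5   -0.107  0.012] [361.  233.7]
spare c [0.397 0.437 0.003] [277.6 416.1]
```

View pics/s2.png

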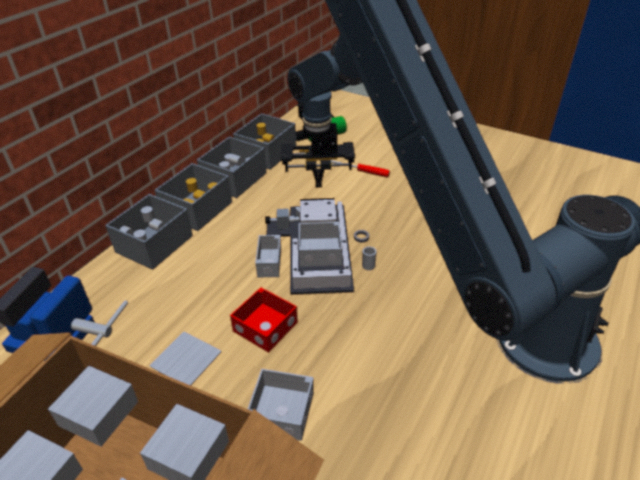

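The side view puts the fingertips about 10 px higher than the reported TCP projects. The calibration agrees for everything else, so I'll settle it with a gentle contact probe. The probe goes no further than 6 mm past nominal contact, well short of the catch.

>>> drive_tool([
  {"offset":[0.1,-0.6,0],"delta_rot":[0,0,0],"jaw":0},
  {"offset":[0.2,-1.3,0],"delta_rot":[0,0,0],"jaw":0},
  {"offset":[0.2,-2,0],"delta_rot":[0,0,0],"jaw":0},
  {"offset":[0.2,-2.6,0],"delta_rot":[0,0,0],"jaw":0},
  {"offset":[0.2,-3.1,0],"delta_rot":[0,0,0],"jaw":0},
  {"offset":[0.2,-3.5,0],"delta_rot":[0,0,0],"jaw":0},
  {"offset":[0.2,-3.8,0],"delta_rot":[0,0,0],"jaw":0},
  {"offset":[0.2,-4.0,0],"delta_rot":[0,0,0],"jaw":0},
])

```text
time: 3.58
position: [0.6504, -0.1359, 0.0318]
tool_rot: [0.96, 0.28, 0.0, 0.0]
ft_force: [0.3, -0.9, 0.0]
grip_width: 0.0004
```

```bash
python3 -c "
from h import *
im=snap('side','s3')
cv2.imwrite('pics/s3c.png',cv2.resize(im[130:310,240:390,::-1],None,fx=3.3,fy=3.3,interpolation=cv2.INTER_CUBIC))
go(0,-.137,.03)
o=get_obs();print((proj('side',o['position'])-[240,130])*3.3, F.T@o['ft_force'][:2])"
```

```text
t 3.6333 pos [ 0.6502 -0.1357  0.0317] fix [   1.  -137.2] F [-0.5 -0.   1.1] grip 0.0004 vmax 0.011
q [-0.37  0.76  1.44  0.    0.94 -0.94] offset cm [-0.1  -0.02  0.17] rot deg [-0.02  0.01 -0.1 ]
[253.54220332 246.52022507] [-0.48230684  0.26504364]
```

View pics/s3c.png

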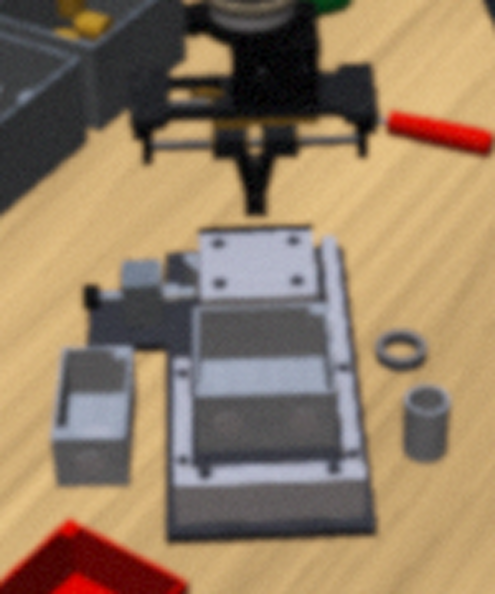

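```bash
python3 -c "
from h import *
from scipy.optimize import least_squares as ls
p0=np.array([.1845,-.5964,.1827]);M0=R.from_quat([.80478,-.59357,-.00068,-.00072]).as_matrix()
p0=p0+M0@[-.051,0,0]
A=[(p0,np.array([490+249/4,474/4])),(np.array([.6684,-.1718,.0295]),np.array([270+204/4.2,140+(488-294)/4.2])),(np.array([.6502,-.1357,.0317]),np.array([240+256/3.3,130+211/3.3])),(np.array([.6667,-.1724,.1828]),np.array([270+200/4.2,80+243/4.2]))]
for p,o in A: print(proj('side',p),o)
f=lambda d:np.concatenate([proj('side',p+d)-o for p,o in A])
s=ls(f,[0,0,0]);print('world',s.x*1000,s.fun.round(1))
g=lambda d:np.concatenate([proj('side',p+[0,0,d[0]])-o for p,o in A]);s=ls(g,[0.]);print('z only',s.x*1000,s.fun.round(1))
fd=np.r_[F@[0,1],0]
g=lambda d:np.concatenate([proj('side',p+d[0]*fd)-o for p,o in A]);s=ls(g,[0.]);print('fix y only',s.x*1000,s.fun.round(1))
print(M0.round(2))
"
```

```text
[546.98394141 132.5959917 ] [552.25 118.5 ]
[317.81807299 196.58520971] [318.57142857 186.19047619]
[316.81233034 204.70054137] [317.57575758 193.93939394]
[317.56381034 148.74876797] [317.61904762 137.85714286]
world [-4.84293691  4.48226464 40.22329174] [ 0.1  1.8 -0.3 -0.2 -0.3  0.1  0.4 -1.6]
z only [36.7121569] [-1.7  1.8 -1.  -0.5 -1.  -0.2 -0.3 -1.6]
fix y only [-47.634799] [-11.4   5.5  -1.3   0.5  -1.3   0.5  -0.7   1.5]
[[ 0.3  -0.96 -0.  ]
 [-0.96 -0.3   0.  ]
 [-0.   -0.   -1.  ]]
```

The fit over four images says the real fingertips sit about 37 mm above the reported TCP along the tool axis (z-only residuals up to about 2 px). The probe felt no contact, which fits. I'll back off and descend in stages, checking force and images each time.

>>> drive_tool([
  {"offset":[0,0.8,0],"delta_rot":[0,0,0],"jaw":0},
  {"offset":[-0.1,2,0],"delta_rot":[0,0,0],"jaw":0},
  {"offset":[-0.1,3.2,0],"delta_rot":[0,0,0],"jaw":0},
  {"offset":[-0.1,4,0],"delta_rot":[0,0,0],"jaw":0},
  {"offset":[-0.1,4.2,0.4],"delta_rot":[0,0,0],"jaw":0},
  {"offset":[-0.1,4.2,0.9],"delta_rot":[0,0,0],"jaw":0},
  {"offset":[-0.1,4.2,1.4],"delta_rot":[0,0,0],"jaw":0},
  {"offset":[-0.1,4.2,1.7],"delta_rot":[0,0,0],"jaw":0},
])

```text
time: 4.3
position: [0.6711, -0.1718, 0.0131]
tool_rot: [0.96, 0.28, -0.001, -0.001]
ft_force: [-0.4, 0.3, 0.2]
grip_width: 0.0005
```

```bash
python3 -c "
from h import *
im=snap('side','s4')
cv2.imwrite('pics/s4c.png',cv2.resize(im[130:310,240:390,::-1],None,fx=3.3,fy=3.3,interpolation=cv2.INTER_CUBIC))
go(0,-.178,.0)
o=get_obs();p=o['position'];print((proj('side',p)-[240,130])*3.3,(proj('side',p+[0,0,.037])-[240,130])*3.3)"
```

```text
t 4.35 pos [ 0.6708 -0.1715  0.0127] fix [  -0.9 -178.4] F [-0.6  0.8 -0.2] grip 0.0004 vmax 0.016
q [-0.41  0.82  1.36  0.    0.96 -0.98] offset cm [ 0.09 -0.03  1.27] rot deg [-0.17  0.11 -0.11]
[254.50548938 235.23036086] [253.76667765 199.55155505]
```

View pics/s4c.png

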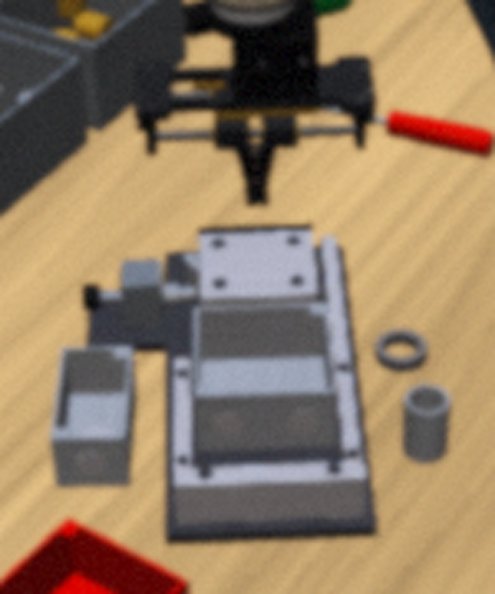

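>>> drive_tool([
  {"offset":[0,0,0.2],"delta_rot":[0,0,0],"jaw":0},
  {"offset":[0,0,0.4],"delta_rot":[0,0,0],"jaw":0},
  {"offset":[0,0,0.6],"delta_rot":[0,0,0],"jaw":0},
  {"offset":[0,0,0.8],"delta_rot":[0,0,0],"jaw":0},
  {"offset":[0,0,1.0],"delta_rot":[0,0,0],"jaw":0},
  {"offset":[0,0,1.2],"delta_rot":[0,0,0],"jaw":0},
  {"offset":[0,0,1.3],"delta_rot":[0,0,0],"jaw":0},
  {"offset":[0,0,1.3],"delta_rot":[0,0,0],"jaw":0},
])

```text
time: 5.02
position: [0.672, -0.1723, 0.0012]
tool_rot: [0.96, 0.28, -0.0, -0.0]
ft_force: [-0.2, -0.1, 0.6]
grip_width: 0.0007
```

```bash
python3 -c "
from h import *
go(0,-.137,.0)"
```

```text
t 5.0167 pos [ 0.672  -0.1723  0.0012] fix [  -0.3 -179.8] F [-0.2 -0.1  0.6] grip 0.0007 vmax 0.004
q [-0.41  0.84  1.37  0.    0.94 -0.98] offset cm [ 0.02 -4.28  0.13] rot deg [-0.03  0.02 -0.12]
```

At a reported z of 0.001 there is still no contact, which confirms the tip offset. The real tips are at about 36 mm. I'll advance gently until they touch.

>>> drive_tool([
  {"offset":[0,-0.8,0],"delta_rot":[0,0,0],"jaw":0},
  {"offset":[0,-1.8,0.1],"delta_rot":[0,0,0],"jaw":0},
  {"offset":[0,-2.6,0.2],"delta_rot":[0,0,0],"jaw":0},
  {"offset":[0,-3.2,0.2],"delta_rot":[0,0,0],"jaw":0},
  {"offset":[0,-3.6,0.2],"delta_rot":[0,0,0],"jaw":0},
  {"offset":[0,-3.9,0.2],"delta_rot":[0,0,0],"jaw":0},
  {"offset":[0,-4.2,0.2],"delta_rot":[0,0,0],"jaw":0},
  {"offset":[0,-4.4,0.2],"delta_rot":[0,0,0],"jaw":0},
])

```text
time: 5.68
position: [0.6503, -0.1378, -0.0003]
tool_rot: [0.96, 0.28, 0.001, 0.003]
ft_force: [2.6, -6.5, -4.4]
grip_width: 0.0004
```

```bash
python3 -c "
from h import *
im=snap('side','s5')
cv2.imwrite('pics/s5c.png',cv2.resize(im[130:310,240:390,::-1],None,fx=3.3,fy=3.3,interpolation=cv2.INTER_CUBIC))
go(0,-.130,.0);o=get_obs();print(F.T@o['ft_force'][:2])"
```

```text
t 5.7333 pos [ 6.500e-01 -1.374e-01 -3.000e-04] fix [  -0.  -138.5] F [ 1.7 -5.6 -3.6] grip 0.0004 vmax 0.014
q [-0.37  0.81  1.46 -0.    0.88 -0.94] offset cm [ 0.   -0.85 -0.04] rot deg [ 0.3  -0.04 -0.07]
[-1.54947071 -5.60933096]
```

View pics/s5c.png

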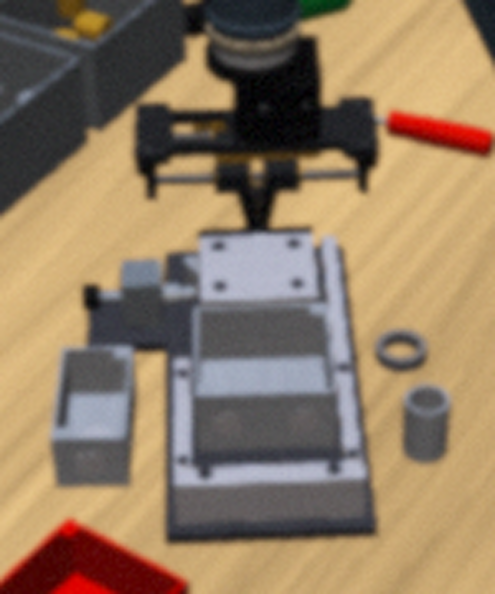

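Contact is made at about 5.6 N, matching the spring, and the slide has moved roughly 3 mm. I'll continue with a slow push.

>>> drive_tool([
  {"offset":[0,-0.3,0],"delta_rot":[0,0,0],"jaw":0},
  {"offset":[0,-0.7,0],"delta_rot":[0,0,0],"jaw":0},
  {"offset":[0,-1.1,0],"delta_rot":[0,0,0],"jaw":0},
  {"offset":[0,-1.5,0],"delta_rot":[0,0,0],"jaw":0},
  {"offset":[0,-1.9,0],"delta_rot":[0,0,0],"jaw":0},
  {"offset":[0,-2.3,0],"delta_rot":[0,0,0],"jaw":0},
  {"offset":[0,-2.6,0],"delta_rot":[0,0,0],"jaw":0},
  {"offset":[0,-2.8,0],"delta_rot":[0,0,0],"jaw":0},
])

```text
time: 6.4
position: [0.6377, -0.1177, -0.0]
tool_rot: [0.96, 0.28, 0.003, 0.006]
ft_force: [4.6, -13.4, -7.3]
grip_width: 0.0007
```

```bash
python3 -c "
from h import *
im=snap('side','s6')
cv2.imwrite('pics/s6c.png',cv2.resize(im[130:310,240:390,::-1],None,fx=3.3,fy=3.3,interpolation=cv2.INTER_CUBIC))
go(0,-.065,.0);o=get_obs();print(F.T@o['ft_force'][:2])"
```

```text
t 6.45 pos [ 0.6373 -0.1171 -0.    ] fix [   0.2 -114.6] F [  3.4 -11.8  -5.5] grip 0.0004 vmax 0.026
q [-0.35  0.79  1.51 -0.01  0.84 -0.91] offset cm [-0.02 -4.96 -0.06] rot deg [ 0.66 -0.13 -0.05]
[ -3.50177224 -11.79718971]
```

View pics/s6c.png

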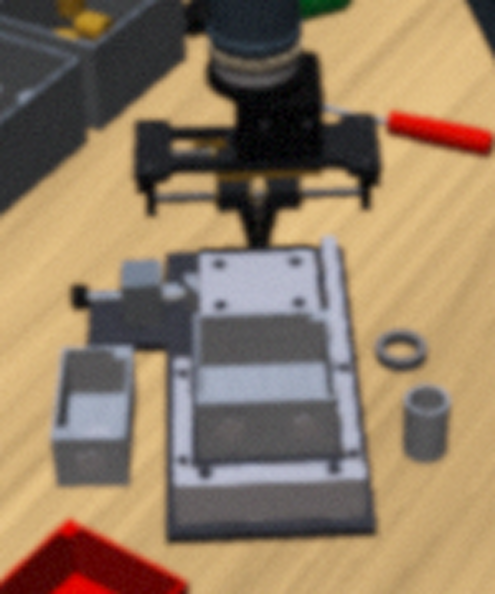

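The slide has moved about 25 mm and the knob has shifted out, so the lug is on the pin. The force is 12 N as expected, and I'm continuing.

>>> drive_tool([
  {"offset":[0,-0.3,0],"delta_rot":[0,0,0],"jaw":0},
  {"offset":[0,-0.7,0],"delta_rot":[0,0,0],"jaw":0},
  {"offset":[0,-1.1,0],"delta_rot":[0,0,0],"jaw":0},
  {"offset":[0,-1.5,0],"delta_rot":[0,0,0],"jaw":0},
  {"offset":[0,-1.9,0],"delta_rot":[0,0,0],"jaw":0},
  {"offset":[0,-2.3,0],"delta_rot":[0,0,0],"jaw":0},
  {"offset":[0,-2.6,0],"delta_rot":[0,0,0],"jaw":0},
  {"offset":[0,-2.8,0],"delta_rot":[0,0,0],"jaw":0},
])

```text
time: 7.12
position: [0.6227, -0.0935, 0.0002]
tool_rot: [0.96, 0.28, 0.003, 0.005]
ft_force: [3.3, -12.0, -5.8]
grip_width: 0.0006
```

```bash
python3 -c "
from h import *
im=snap('side','s7')
cv2.imwrite('pics/s7c.png',cv2.resize(im[130:310,240:390,::-1],None,fx=3.3,fy=3.3,interpolation=cv2.INTER_CUBIC))
go(0,-.065,.0);o=get_obs();print(F.T@o['ft_force'][:2])"
```

```text
t 7.1667 pos [ 6.223e-01 -9.300e-02  1.000e-04] fix [  0.6 -86.2] F [  2.7 -11.6  -5.3] grip 0.0003 vmax 0.008
q [-0.32  0.77  1.56 -0.01  0.8  -0.89] offset cm [-0.06 -2.12 -0.01] rot deg [ 0.62 -0.15 -0.04]
[ -3.98346538 -11.23145401]
```

View pics/s7c.png

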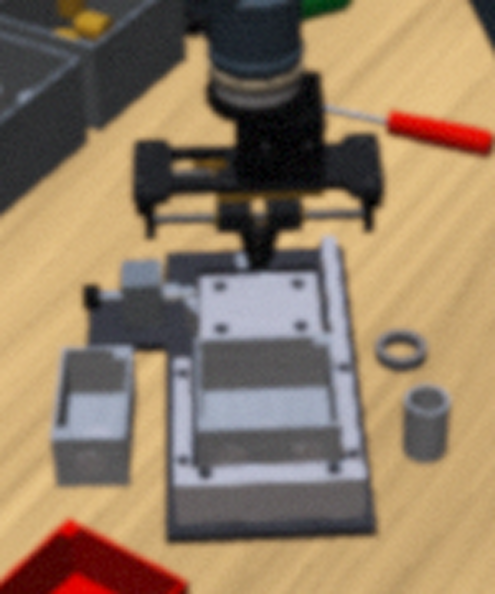

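The pin has snapped out, the knob is back at its start position, and the slide is at about 54 mm with the box moving ahead of it. I'll take the last stretch more slowly.

>>> drive_tool([
  {"offset":[0,-0.3,0],"delta_rot":[0,0,0],"jaw":0},
  {"offset":[0,-0.6,0],"delta_rot":[0,0,0],"jaw":0},
  {"offset":[0,-0.9,0],"delta_rot":[0,0,0],"jaw":0},
  {"offset":[0,-1.2,0],"delta_rot":[0,0,0],"jaw":0},
  {"offset":[0,-1.5,0],"delta_rot":[0,0,0],"jaw":0},
  {"offset":[0,-1.7,0],"delta_rot":[0,0,0],"jaw":0},
  {"offset":[0,-1.9,0],"delta_rot":[0,0,0],"jaw":0},
  {"offset":[0,-2.1,0],"delta_rot":[0,0,0],"jaw":0},
])

```text
time: 7.83
position: [0.6117, -0.0764, 0.0002]
tool_rot: [0.96, 0.281, 0.003, 0.006]
ft_force: [3.8, -14.8, -6.3]
grip_width: 0.0005
```

```bash
python3 -c "
from h import *
im=snap('side','s8')
cv2.imwrite('pics/s8c.png',cv2.resize(im[130:310,240:390,::-1],None,fx=3.3,fy=3.3,interpolation=cv2.INTER_CUBIC))
go(0,-.065,.0);o=get_obs();print(F.T@o['ft_force'][:2])"
```

```text
t 7.8833 pos [ 6.114e-01 -7.590e-02  2.000e-04] fix [  0.6 -65.9] F [  3.2 -12.7  -5.8] grip 0.0006 vmax 0.007
q [-0.3   0.76  1.59 -0.01  0.78 -0.86] offset cm [-0.06 -0.09  0.01] rot deg [ 0.67 -0.15 -0.02]
[ -4.10205229 -12.44422786]
```

View pics/s8c.png

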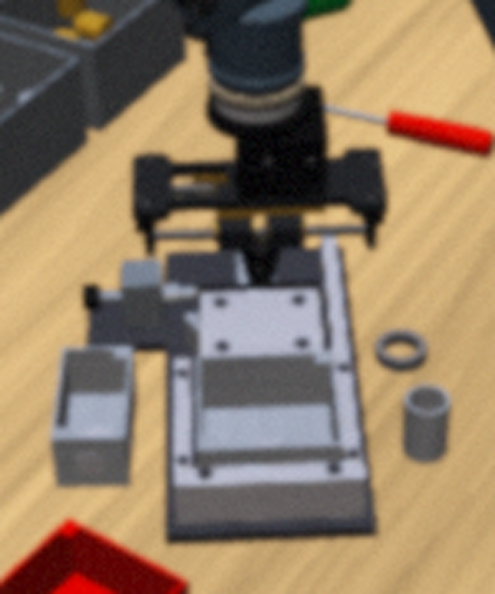

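>>> drive_tool([
  {"offset":[0,-0.1,0],"delta_rot":[0,0,0],"jaw":0},
  {"offset":[0,-0.2,0],"delta_rot":[0,0,0],"jaw":0},
  {"offset":[0,-0.3,0],"delta_rot":[0,0,0],"jaw":0},
  {"offset":[0,-0.4,0],"delta_rot":[0,0,0],"jaw":0},
  {"offset":[0,-0.5,0],"delta_rot":[0,0,0],"jaw":0},
  {"offset":[0,-0.6,0],"delta_rot":[0,0,0],"jaw":0},
  {"offset":[0,-0.6,0],"delta_rot":[0,0,0],"jaw":0},
  {"offset":[0,-0.6,0],"delta_rot":[0,0,0],"jaw":0},
])

```text
time: 8.55
position: [0.6115, -0.0758, 0.0003]
tool_rot: [0.96, 0.281, 0.005, 0.009]
ft_force: [5.9, -23.9, -10.3]
grip_width: 0.0002
```

```bash
python3 -c "
from h import *
im=snap('side','s9')
cv2.imwrite('pics/s9c.png',cv2.resize(im[130:310,240:390,::-1],None,fx=3.3,fy=3.3,interpolation=cv2.INTER_CUBIC))
go(0,-.065,.0);o=get_obs();print(F.T@o['ft_force'][:2])"
```

```text
t 8.6 pos [ 6.116e-01 -7.580e-02  3.000e-04] fix [  0.8 -65.9] F [  6.1 -24.3  -9.8] grip 0.0006 vmax 0.002
q [-0.3   0.76  1.6  -0.01  0.77 -0.86] offset cm [-0.08 -0.09  0.03] rot deg [ 1.19 -0.25  0.07]
[ -7.97904068 -23.77576138]
```

View pics/s9c.png

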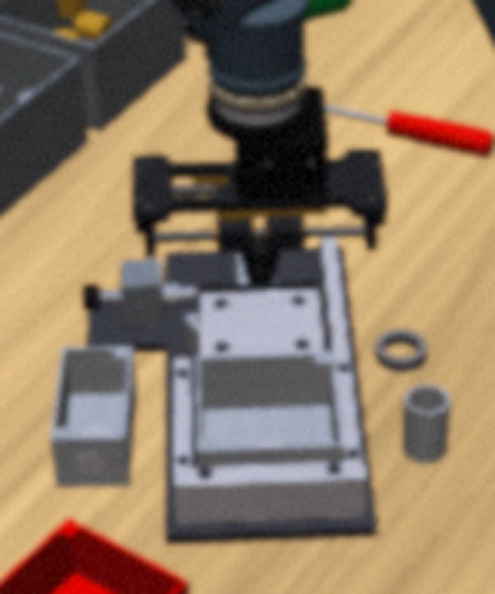

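```bash
python3 -c "
from h import *
for y in(.139,.129,.037): print(y,[((proj('side',np.r_[F@[x,y]+T0,.066])-[240,130])*3.3).round(0) for x in(.051,-.051)])
im=cv2.imread('pics/s9.png');a=im[215:300,285:365];cv2.imwrite('pics/s9z.png',cv2.resize(a,None,fx=7,fy=7,interpolation=cv2.INTER_CUBIC))
for y in(.139,.134,.129): print(y,[((proj('side',np.r_[F@[x,y]+T0,.066])+[0,2.5]-[285,215])*7).round(0) for x in(.051,-.051)])
"
```

```text
0.139 [array([194., 449.]), array([341., 443.])]
0.129 [array([194., 439.]), array([340., 433.])]
0.037 [array([193., 354.]), array([331., 349.])]
0.139 [array([ 97., 374.]), array([408., 363.])]
0.134 [array([ 97., 363.]), array([407., 352.])]
0.129 [array([ 97., 353.]), array([406., 342.])]
```

View pics/s9z.png

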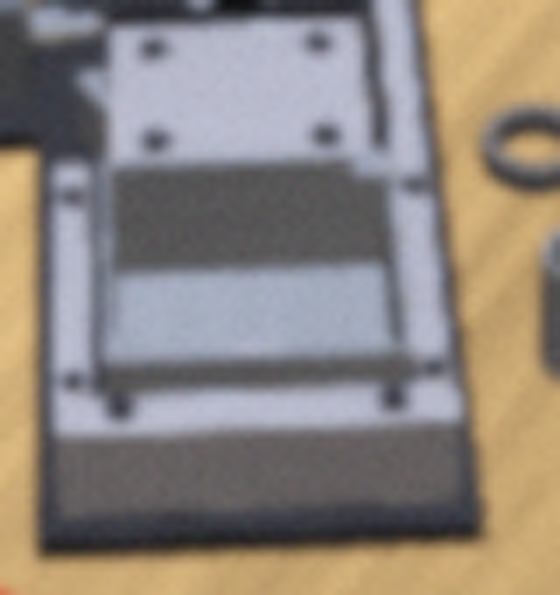

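```bash
python3 -c "
from h import *
pr=lambda x,y,z:((proj('side',np.r_[F@[x,y]+T0,z])-[285,215])*1).round(2)
for x in(.03,-.03):print(x,'rim',pr(x,.139,.066),'innerrim',pr(x,.136,.066),'stop in',pr(x,.139,.052),'stop out',pr(x,.160,.052))
g=cv2.cvtColor(cv2.imread('pics/s9.png'),6)
for u in(285+22,285+36,285+50):print(u,list(zip(range(258,282),g[258:282,u-1:u+2].mean(1).round().astype(int))))
"
```

```text
0.03 rim [23.   50.58] innerrim [22.97 49.68] stop in [23.17 55.  ] stop out [23.37 61.38]
-0.03 rim [49.15 49.63] innerrim [49.07 48.73] stop in [49.13 54.04] stop out [49.66 60.4 ]
307 [(258, np.int64(176)), (259, np.int64(174)), (260, np.int64(175)), (261, np.int64(175)), (262, np.int64(177)), (263, np.int64(174)), (264, np.int64(172)), (265, np.int64(161)), (266, np.int64(131)), (267, np.int64(98)), (268, np.int64(86)), (269, np.int64(89)), (270, np.int64(109)), (271, np.int64(148)), (272, np.int64(175)), (273, np.int64(189)), (274, np.int64(189)), (275, np.int64(186)), (276, np.int64(169)), (277, np.int64(130)), (278, np.int64(104)), (279, np.int64(99)), (280, np.int64(99)), (281, np.int64(98))]
321 [(258, np.int64(173)), (259, np.int64(171)), (260, np.int64(172)), (261, np.int64(171)), (262, np.int64(172)), (263, np.int64(175)), (264, np.int64(177)), (265, np.int64(158)), (266, np.int64(115)), (267, np.int64(90)), (268, np.int64(85)), (269, np.int64(94)), (270, np.int64(128)), (271, np.int64(171)), (272, np.int64(187)), (273, np.int64(187)), (274, np.int64(185)), (275, np.int64(170)), (276, np.int64(134)), (277, np.int64(105)), (278, np.int64(97)), (279, np.int64(96)), (280, np.int64(96)), (281, np.int64(96))]
335 [(258, np.int64(172)), (259, np.int64(171)), (260, np.int64(169)), (261, np.int64(171)), (262, np.int64(170)), (263, np.int64(168)), (264, np.int64(159)), (265, np.int64(136)), (266, np.int64(103)), (267, np.int64(91)), (268, np.int64(93)), (269, np.int64(120)), (270, np.int64(157)), (271, np.int64(177)), (272, np.int64(184)), (273, np.int64(187)), (274, np.int64(181)), (275, np.int64(160)), (276, np.int64(124)), (277, np.int64(102)), (278, np.int64(96)), (279, np.int64(96)), (280, np.int64(96)), (281, np.int64(95))]
```

The dark band between the box rim and the stop is 4.4 px, against 4.42 predicted when touching. The force also rose by 12 N with no motion, so the box is home and square. Now I'll retreat and let the slide spring back.

>>> drive_tool([
  {"offset":[0,0.5,0],"delta_rot":[0,0,0],"jaw":0},
  {"offset":[0,1.0,0],"delta_rot":[0,0,0],"jaw":0},
  {"offset":[0,1.6,0],"delta_rot":[0,0,0],"jaw":0},
  {"offset":[0,2.2,0],"delta_rot":[0,0,0],"jaw":0},
  {"offset":[0,2.9,0],"delta_rot":[0,0,0],"jaw":0},
  {"offset":[0,3.6,0],"delta_rot":[0,0,0],"jaw":0},
  {"offset":[0,4.3,0],"delta_rot":[0,0,0],"jaw":0},
  {"offset":[0,5,0],"delta_rot":[0,0,0],"jaw":0},
])

```text
time: 9.27
position: [0.6325, -0.1093, -0.0]
tool_rot: [0.96, 0.279, 0.001, 0.001]
ft_force: [-0.1, -0.0, 0.2]
grip_width: 0.0003
```

>>> drive_tool([
  {"offset":[0,0.8,0],"delta_rot":[0,0,0],"jaw":0},
  {"offset":[0,1.7,0],"delta_rot":[0,0,0],"jaw":0},
  {"offset":[0,2.7,0],"delta_rot":[0,0,0],"jaw":0},
  {"offset":[0,3.7,0],"delta_rot":[0,0,0],"jaw":0},
  {"offset":[0,4.7,0],"delta_rot":[0,0,0],"jaw":0},
  {"offset":[0,5.7,0],"delta_rot":[0,0,0],"jaw":0},
  {"offset":[0,6.7,0],"delta_rot":[0,0,0],"jaw":0},
  {"offset":[0,7.2,0],"delta_rot":[0,0,0],"jaw":0},
])

```text
time: 9.93
position: [0.6708, -0.1699, -0.0003]
tool_rot: [0.96, 0.279, 0.001, 0.001]
ft_force: [0.1, -0.2, 0.7]
grip_width: 0.0004
```

```bash
python3 -c "
from h import *
im=snap('side','s10')
cv2.imwrite('pics/s10c.png',cv2.resize(im[130:310,240:390,::-1],None,fx=3.3,fy=3.3,interpolation=cv2.INTER_CUBIC))
go(0,-.178,.15)
for y in(-.092,0): print([((proj('side',np.r_[F@[x,y]+T0,.06])-[240,130])*3.3).round(0) for x in(.046,-.046)])"
```

```text
t 9.9833 pos [ 6.711e-01 -1.705e-01 -3.000e-04] fix [-1.000e-01 -1.777e+02] F [ 0.8 -0.6 -0.3] grip 0.0003 vmax 0.031
q [-0.41  0.83  1.37 -0.    0.93 -0.98] offset cm [  0.02   0.06 -15.03] rot deg [ 0.12 -0.06 -0.19]
[array([198., 254.]), array([314., 250.])]
[array([199., 328.]), array([321., 323.])]
```

View pics/s10c.png

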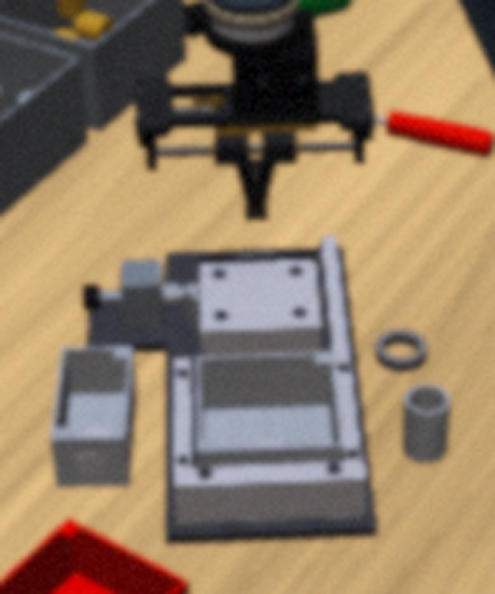

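The slide is on the catch: its rear edge is near v=258 and its front top edge near v=331, matching the middle-catch prediction within the known ~2.5 px offset. The box stayed at the stop. Next I'll raise the tool clear.

>>> drive_tool([
  {"offset":[0,0.2,-1],"delta_rot":[0,0,0],"jaw":0},
  {"offset":[0,0.5,-3],"delta_rot":[0,0,0],"jaw":0},
  {"offset":[0,1,-5.5],"delta_rot":[0,0,0],"jaw":0},
  {"offset":[0,1,-8],"delta_rot":[0,0,0],"jaw":0},
  {"offset":[0,1,-10.5],"delta_rot":[0,0,0],"jaw":0},
  {"offset":[0,1,-12.5],"delta_rot":[0,0,0],"jaw":0},
  {"offset":[0,1,-14],"delta_rot":[0,0,0],"jaw":0},
  {"offset":[0,1,-14.5],"delta_rot":[0,0,0],"jaw":0},
])

```text
time: 10.65
position: [0.6764, -0.1768, 0.1487]
tool_rot: [0.96, 0.28, 0.002, 0.002]
ft_force: [1.0, -0.5, -0.2]
grip_width: 0.0001
```

```bash
python3 -c "
from h import *
im=snap('side','s11');snap('top','t11')
cv2.imwrite('pics/s11c.png',cv2.resize(im[180:310,240:390,::-1],None,fx=4,fy=4,interpolation=cv2.INTER_CUBIC))
go(0,-.178,.15)
a=cv2.cvtColor(cv2.imread('pics/s0.png'),6).astype(int);b=cv2.cvtColor(im,7).astype(int)
for n,(x0,y0,x1,y1) in dict(dev=(254,232,284,280),coup=(358,244,380,272),bush=(352,228,372,246),cover=(150,330,222,388),spare=(245,368,318,440),jar=(420,160,450,198),sd=(325,155,392,180)).items(): print(n,abs(a-b)[y0:y1,x0:x1].mean().round(1))
g=b
for u in(307,321,335):print(u,g[262:274,u-1:u+2].mean(1).round().astype(int))"
```

```text
t 10.75 pos [ 0.6755 -0.1765  0.1464] fix [   0.4 -185.2] F [-0.2 -0.4  0.2] grip 0.0002 vmax 0.038
q [-0.42  0.67  1.27  0.    1.2  -0.98] offset cm [-0.04 -0.72 -0.37] rot deg [ 0.12 -0.09 -0.1 ]
dev 12.3
coup 12.5
bush 13.1
cover 14.9
spare 13.0
jar 82.0
sd 14.6
307 [168 167 163 153 125  95  80  85 104 139 170 179]
321 [165 168 169 148 111  86  80  91 122 161 177 179]
335 [161 161 151 125  98  82  86 112 149 171 177 176]
```

View pics/s11c.png

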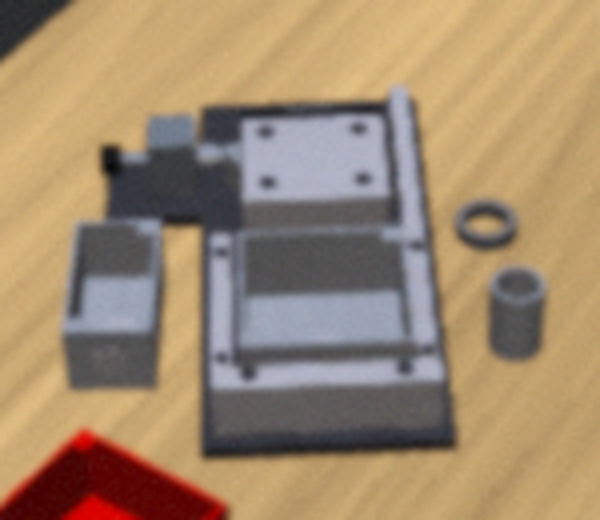

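The box profile is unchanged at the stop, the slide is on the catch, and the neighbouring parts are where they were. The jar patch differs only because the arm blocks it in this view, and the tool never went near it at low height. Handing in.

```bash
python3 -c "
from rig import *
print(hand_in())"
```

```text
the job is handed in; nothing more can be done
None
```

The job is handed in. With the jaws shut, I pushed the slide's rubber face until the box stood against the end stop, then backed off. The slide sprang back onto its middle catch, and I raised the tool clear. It took about 11 s of the 43 s allowed, and no verdict was reported.

**Last checks**
- **Box home:** at the stop, the wrist force rose from about 13 N to 25 N with no further motion. The visible band between box rim and stop was 4.4 px, against 4.42 px predicted for touching. It looked the same after the tool moved clear, and the box looked square.
- **Slide on catch:** its edges match the 40 mm catch position, allowing for a steady offset of about 2.5 px in the side view. The tool read about 0 N after backing off.
- **Loose parts:** the device box, spare box, coupling, bushing, cover plate and screwdriver showed no visible shift in the side view. The arm hid the jar in the last side picture, so I did not check it there. The tool only passed over it, reported about 18 cm above the bench.

**What disagreed:** the real fingertips sat about 37 mm above the reported tool point. I found this in the side view, and a first gentle probe at nominal height touched nothing. I corrected the height before pushing, so the push ran with the reported tool height at about 0.

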